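Index the plaster figure to its mark and lock it

TASK

Turn the plaster figure to its next working view: push the orange thumb lever of the indexing wheel, click by click, letting it spring back each time, until the red mark stands at the yellow pointer and not past it; then push the blue lock bolt fully home. Go by feel and push the lever with no more than 18 N and the bolt with no more than 20 N; turn the wheel by its lever only, without touching the wheel or the figure, and leave the other things on the bench where they are.

Things in the scene. Friction and masses are not known exactly. Their poses are not given: they have to be found in the camera images.
- stand: Indexing stand, fixed: dark round base of radius 112 mm; origin on the wheel's axis at table height. In its frame the yellow pointer is at +x, the orange thumb lever near +y, the blue lock bolt at -y, a grey housing (46 mm tall, out to 142 mm from the axis, brass plug to 154 mm) at -x.
- wheel: Wooden wheel, radius 100 mm, top 60 mm above the table, with a plaster figure (within 60 mm of the axis, 273 mm above the table); origin on the axis at table height. 24 notches, 15 deg apart (24 mm at the mark), each held by a spring detent. It turns clockwise seen from above, one notch per lever stroke.
- mark (a point): Centre of the red stripe near the wheel's rim, 90 mm from the axis, 61 mm above the table. At the start it stands 2 to 4 notches short of the pointer, on the stand's +y side.
- pointer (a point): Tip of the yellow pointer at the stand's +x, 95 mm from the axis, 71 mm above the table. In the right notch the mark's centre lies beneath it, 5 mm nearer the axis. Its post is 20 mm square, 112 to 132 mm from the axis.
- lever_tip (a point): Top centre of the lever's orange tab, 75 mm above the table, 150 mm from the wheel's axis. The tab is an upright plate: 26 mm along the radius, 10 mm thick along its travel, 15 to 75 mm above the table. It swings about the wheel's axis and is pushed clockwise seen from above (here the stand's +x way); the stroke to the stop is 27 to 53 mm.
- thumb: The lever; origin on the wheel's axis, its y along the lever. Pushed: free play (1.5 N spring), then the wheel's detent (about 5 N in all), the wheel snaps on, 3 mm later a hard stop. Let go, it springs back; only a push from full return counts. Rest and stroke are set differently each time, unseen: feel for the stop. Over 18 N bends it.
- bolt_knob (a point): Top centre of the bolt's blue tab, 75 mm above the table: an upright plate 26 mm wide, 12 mm thick along its travel, 25 to 75 mm above the table, 159 mm from the axis when open (as at the start), 141 mm when home.
- bolt: The lock bolt; origin on the wheel's axis at table height when open. It slides 18 mm straight towards the axis (the stand's +y way) to a hard stop, against 3 N of friction, and stays where left. Home, it locks the wheel. More than 20 N harms it.
- goat: Bystander: small white plaster goat on a wooden plate 85 x 55 mm, 100 mm tall; origin at the centre of its underside.
- torch: Bystander: gas torch can, red with black shoulder and brass valve, 72 mm across, 140 mm tall; origin at the centre of its underside.
- spatula: Bystander: spatula, 200 mm long, lying; origin at the centre of its underside.
- brush: Bystander: brush, 180 mm long, lying; origin at the centre of its underside.
- wax_block: Bystander: brown wax block 60 x 40 x 25 mm; origin at the centre of its underside.
- wax_jar: Bystander: amber jar, 64 mm across, 85 mm tall; origin at the centre of its underside.
- rasp: Bystander: rasp with wooden handle, 190 mm long, lying; origin at the centre of its underside.

How it is judged:
By the outcome, as a careful person would: the job done as asked, in the order asked, and still so for the second after the job is handed in, with the robot touching nothing.
It also fails if it takes over 72 s, if anything falls off the work surface, if the arm or the gripper's body presses on something with over 40 N, if the wrist force passes 120 N, or if a joint passes its speed limit or range.

ROBOT

A 6-joint arm with a two-finger parallel gripper is mounted at the origin on the work surface. World frame = base frame: x ahead of the robot, y to its left, z up, the work surface at z = 0. Lengths are in m, angles in rad, forces in N, time in s.
With the tool pointing down it reaches from about 0.3 to 0.85 m from the base axis. Payload 5.4 kg.
Tool frame: the origin (TCP) lies at the very end of the fingers, on their centre line; the grasp point (between the pads) lies 19 mm behind it; z points along the fingers, y is the line along which they close (so a half turn about z gives the same grasp; the last joint's range is limited). The gripper opens to 85 mm and grips with 20 to 120 N. Pads are 22 mm wide; open, the fingers measure 114 mm over their backs; the gripper's body (76 mm by 85 mm) begins 54 mm behind the grasp point. The pads swing forward as they close: fully open they stand 13 mm farther back than shut.
Start: joints at [-1.387, 0.158, 1.597, -0, 1.386, -0.21], TCP at [0.221, -0.531, 0.231] pointing down, gripper open.
Joint ranges: [-2.91, 2.91], [-0.94, 2.29], [0.18, 2.7], [-1.29, 4.43], [0.17, 2.64], [-3, 3]. Speed limits (rad/s): [2.57, 2.57, 3.14, 3.14, 3.14, 3.14].

INTERFACE

Orientations are given as a unit quaternion [x, y, z, w].
In Python, from cell import r gives the robot as it stands.
- The arm moves only by the shell command python3 -m jog 'ROWS' [FORCE]. ROWS is JSON, a list that holds one entry, the list of rows, each a list of 7 numbers: the shift along the tool's x, y, z in m, then the turn, a rotation vector about the tool's x, y, z in rad, then the opening, from 0 (shut) to 1 (fully open). In form: [[[x, y, z, ax, ay, az, gripper], ...]]. A call has 1 to 12 rows; each row is the pose to reach, as a shift and turn from the pose commanded when the call began, along the tool's axes at that moment; what a row does not reach only later rows make up. A row lasts 1/10 s, in which the tool goes at most 50 mm and 8.59 degrees, less where a joint would pass 70% of its speed; a pose out of reach is approached as far as the arm can. A call with a gripper value outside its range is refused whole. The fingers move at their own pace and stop on an object; FORCE is the grip in N (left out, the last holds). Time passes only in rows, so rows that repeat a pose let the fingers close. It gives the time, the measured TCP pose, the force, the opening and the grip force at its end, in the units of the state.
- r.state(): the state, without advancing time (a new reading comes with each control period).
- r.get_image(name): name is "scene" or "top" or "wrist"; returns the picture (400x640x3 uint8, red, green, blue); there is no depth.
- r.camera_params(name): a dict with "mtx" (3x3 intrinsics, pixels), "rvec" (rotation vector, rad) and "tvec" (3), from world to camera coordinates, as OpenCV has them; the wrist camera has in their place "mount" (4x4, takes a point from camera to tool coordinates, whose origin is the TCP and whose axes are the flange's). Camera axes: x right, y down, z forward; pixel columns grow to the right and rows downward; lengths in m; the calibration is good to about 2 mm. A picture is of the moment at which its call begins: read the wrist's pose just before it. camera_params takes no time and is no camera call.
- r.close_job(): hands the job in; it is judged then, once.
The state is a dict: "clock": time; "joint_pos": joint angles; "qd": joint speeds; "tau": joint torques, N m; "position": TCP position; "ee_rot": TCP orientation; "wrist_force": force on the tool from outside, world axes, zero at the start; "moment": the same for the moment, N m; "opening": opening from 0.0 (shut) to 1.0 (fully open); "gripper_force": force on a finger pad.
Only numpy, scipy, OpenCV 4.12 (cv2) and the standard library are available. Lean on these libraries where they do the work, as an engineer would, in place of code of your own. Each camera call takes 0.05 s, during which the arm holds its last target. There are 200 camera calls.

## Working session

There is one attempt and no reset: what is moved stays moved. The work goes in short steps, Python scripts to look and compute and a shell command to move; the robot and the scene stay as the last step left them, time stands still between calls to the robot, and variables do not carry over. Pictures are saved under pics/ and viewed, at most 10 in all, crops included, and the job is handed in when it is done.

```bash
mkdir -p pics; python3 - <<'E'
from cell import r
import cv2
print(r.state())
for n in("top","scene"):
    print(n,r.camera_params(n)); cv2.imwrite(f"pics/{n}0.png",r.get_image(n)[:,:,::-1])
print(r.camera_params("wrist"))
E
```

```text
{'clock': 0.0, 'joint_pos': array([-1.38710897e+00,  1.59054641e-01,  1.59825826e+00,  1.52577116e-06,
        1.38619486e+00, -2.10151248e-01]), 'qd': array([ 2.02055988e-04, -1.95191689e-05,  1.19578513e-03, -4.76419887e-05,
       -9.07508353e-04, -2.40558473e-04]), 'tau': array([ 5.74061323e-04, -3.96008956e+01, -3.31426907e+01, -1.42506829e-04,
        8.61312146e-03, -7.76759691e-06]), 'position': array([ 0.22048808, -0.53038635,  0.23030072]), 'ee_rot': array([ 9.80673544e-01,  1.95648878e-01,  1.34196536e-05, -9.57460186e-04]), 'wrist_force': array([ 1.00725199,  0.17489812, -0.36192259]), 'moment': array([ 0.0315229 , -0.02697288, -0.05291526]), 'gripper_force': 0.0, 'opening': 1.0011923782347512}
top {'mtx': array([[448.84065672,   0.        , 317.75897551],
       [  0.        , 448.84065672, 198.43721862],
       [  0.        ,   0.        ,   1.        ]]), 'rvec': array([ 2.13269656, -2.12934865,  0.15428684]), 'tvec': array([-0.02115204,  0.58728387,  1.38636513])}
scene {'mtx': array([[475.50594613,   0.        , 319.00772829],
       [  0.        , 475.50594613, 202.81555665],
       [  0.        ,   0.        ,   1.        ]]), 'rvec': array([ 2.21530174,  1.08879684, -0.43080905]), 'tvec': array([-0.35181874, -0.31242283,  1.72082414])}
{'mtx': array([[310.58661784,   0.        , 318.27384772],
       [  0.        , 310.58661784, 197.52796731],
       [  0.        ,   0.        ,   1.        ]]), 'mount': array([[ 6.56915925e-04, -9.59156977e-01, -2.82873578e-01,
         7.29288909e-02],
       [ 9.99998971e-01,  2.69366059e-04,  1.40893652e-03,
         2.66531584e-04],
       [-1.27519475e-03, -2.82874212e-01,  9.59156168e-01,
        -1.41792567e-01],
       [ 0.00000000e+00,  0.00000000e+00,  0.00000000e+00,
         1.00000000e+00]])}
```

View pics/top0.png

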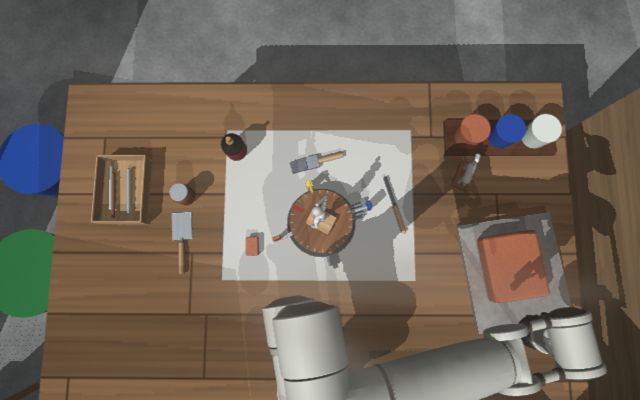

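View pics/scene0.png

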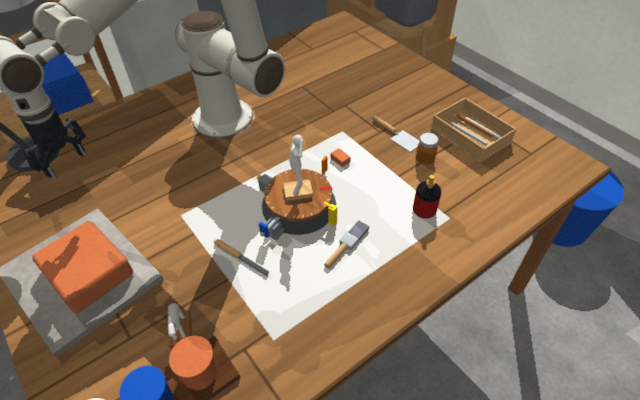

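The top view shows the stand around (321,222): pointer at (310,186), red mark near (299,209), lever at (278,238) and bolt at (368,206). I'll enlarge it.

```bash
python3 - <<'E'
import cv2
a=cv2.imread("pics/top0.png")[165:265,260:390]
cv2.imwrite("pics/c1.png",cv2.resize(a,None,fx=6,fy=6,interpolation=cv2.INTER_CUBIC))
E
```

```text
(no output)
```

View pics/c1.png

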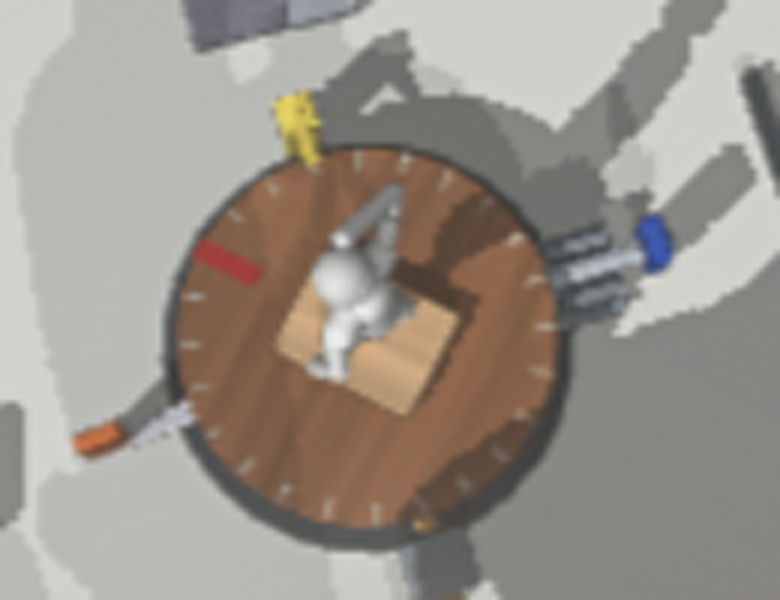

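```bash
cat > h.py <<'E'
import numpy as np, cv2
from cell import r
from scipy.spatial.transform import Rotation as R
def ray(cam,uv,z):
    p=r.camera_params(cam); K=p["mtx"]
    if cam=="wrist":
        s=r.state(); T=np.eye(4); T[:3,:3]=R.from_quat(s["ee_rot"]).as_matrix(); T[:3,3]=s["position"]
        T=T@p["mount"]; C=T[:3,3]; A=T[:3,:3]
    else:
        A=cv2.Rodrigues(p["rvec"])[0].T; C=-A@p["tvec"]
    d=A@np.linalg.inv(K)@[*uv,1]; return C+d*(z-C[2])/d[2]
E
python3 - <<'E'
from h import *
P={}
for n,u,v,z in[("wheel",366,337,.06),("pointer",315,160,.071),("mark",228,263,.061),("lever",98,438,.075),("bolt",655,243,.075)]:
    P[n]=ray("top",(260+u/6-.4,165+v/6-.4),z); print(n,P[n].round(4))
# fit stand centre+yaw
from scipy.optimize import least_squares
def f(q):
    c=q[:2];e=np.array([np.cos(q[2]),np.sin(q[2])]);n=np.array([-e[1],e[0]])
    return np.r_[c-P["wheel"][:2],c+.095*e-P["pointer"][:2],c-.159*n-P["bolt"][:2]]
s=least_squares(f,[*P["wheel"][:2],0]);print(s.x,np.degrees(s.x[2]),s.fun.round(4))
c=s.x[:2]
for n in P:
    d=P[n][:2]-c;print(n,np.hypot(*d).round(4),np.degrees(np.arctan2(d[1],d[0])-s.x[2]).round(1))
E
```

```text
wheel [ 0.5142 -0.0295  0.06  ]
pointer [ 0.6063 -0.0027  0.071 ]
mark [0.5531 0.043  0.061 ]
lever [0.4601 0.1083 0.075 ]
bolt [ 0.5618 -0.1797  0.075 ]
[ 0.51500152 -0.02923505  0.29648362] 16.987260287967604 [ 0.0008  0.0003 -0.0004  0.0012 -0.0003 -0.0016]
wheel 0.0008 -174.9
pointer 0.0951 -0.8
mark 0.0817 45.2
lever 0.1481 94.8
bolt 0.1576 -89.7
```

The lever is about 3 notches (45°) from the mark's target, and the stand's yaw is 17° with its axis at (0.515, -0.029). I'll lift, then go behind the lever with the fingers shut.

```bash
python3 -m jog '[[[0,0,-0.05,0,0,0,0],[0,0,-0.1,0,0,0,0],[0.04,-0.045,-0.1,0,0,0.1,0],[0.08,-0.09,-0.1,0,0,0.1,0],[0.12,-0.135,-0.1,0,0,0.1,0],[0.16,-0.18,-0.1,0,0,0.1,0],[0.2,-0.225,-0.1,0,0,0.1,0],[0.24,-0.27,-0.1,0,0,0.1,0],[0.27,-0.305,-0.1,0,0,0.1,0],[0.3,-0.34,-0.1,0,0,0.1,0],[0.33,-0.375,-0.1,0,0,0.1,0],[0.36,-0.41,-0.1,0,0,0.1,0]]]' 40; python3 -c "
from cell import r;print(r.state())"
```

```text
clock: 1.3
position: [0.3815, -0.0556, 0.3311]
ee_rot: [0.989, 0.146, 0.0, 0.0]
wrist_force: [1.4, -0.5, -0.1]
opening: 0.004
gripper_force: 0.0
{'clock': 1.3, 'joint_pos': array([-4.60868733e-01, -4.12968267e-01,  1.92043447e+00,  3.75058502e-05,
        1.63369326e+00,  8.16598281e-01]), 'qd': array([ 1.34454762e+00,  1.74318958e-01, -1.20842998e-01,  1.04588098e-04,
       -5.85344758e-02,  1.33216125e+00]), 'tau': array([ -6.68028384, -20.40234983, -33.53556275,  -0.03937608,
         0.44359091,  -1.43109798]), 'position': array([ 0.38152139, -0.05555772,  0.33112414]), 'ee_rot': array([9.89263809e-01, 1.46140582e-01, 1.88522170e-04, 1.08276266e-04]), 'wrist_force': array([ 1.36221432, -0.52690438, -0.11528269]), 'moment': array([ 0.0373269 , -0.01243805,  0.05976613]), 'gripper_force': 0.0, 'opening': 0.004411534017344938}
```

```bash
python3 -m jog '[[[0,0,0,0,0,0,0],[0,0,0,0,0,0,0],[0,0,0,0,0,0,0]]]'
```

```text
clock: 1.6
position: [0.3813, -0.0584, 0.331]
ee_rot: [0.989, 0.146, -0.0, 0.0]
wrist_force: [-1.1, -0.6, 1.0]
opening: -0.002
gripper_force: 0.0
```

```bash
python3 -m jog '[[[0.025,-0.035,0,0,0,0,0],[0.05,-0.07,0,0,0,0,0],[0.075,-0.105,0,0,0,0,0],[0.093,-0.136,0,0,0,0,0],[0.093,-0.136,0.04,0,0,0,0],[0.093,-0.136,0.08,0,0,0,0],[0.093,-0.136,0.12,0,0,0,0],[0.093,-0.136,0.12,0,0,0,0],[0.093,-0.136,0.12,0,0,0,0],[0.093,-0.136,0.12,0,0,0,0],[0.093,-0.136,0.12,0,0,0,0]]]'; python3 - <<'E'
from h import *
print(r.state()["position"],r.state()["ee_rot"])
cv2.imwrite("pics/w1.png",r.get_image("wrist")[:,:,::-1])
E
```

```text
clock: 2.7
position: [0.4329, 0.099, 0.2139]
ee_rot: [0.989, 0.146, 0.002, 0.0]
wrist_force: [-0.2, -0.3, 0.4]
opening: -0.003
gripper_force: 0.0
[0.43289673 0.09898616 0.21393627] [9.89293523e-01 1.45920697e-01 2.29362042e-03 4.63147436e-04]
```

View pics/w1.png

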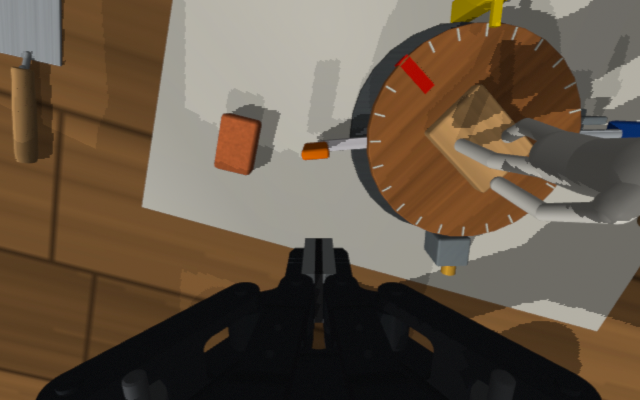

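The tab's top is at about (315,147), with its near face below it. The fingertips line up and wheel and figure are well to the right.

```bash
python3 - <<'E'
from h import *
print(r.state()["position"],ray("wrist",(315,147),.075),ray("wrist",(302,148),.075),ray("wrist",(328,146),.075), ray("wrist",(496,24),.071))
E
```

```text
[0.43258208 0.09914536 0.21353192] [0.46843215 0.11228087 0.075     ] [0.46419395 0.12321173 0.075     ] [0.47266367 0.10136726 0.075     ] [ 0.60731246 -0.00140272  0.071     ]
```

```bash
python3 -m jog '[[[0,0,0.04,0,0,0,0],[0,0,0.08,0,0,0,0],[0,0,0.12,0,0,0,0],[0,0,0.15,0,0,0,0],[0,0,0.17,0,0,0,0],[0,0,0.17,0,0,0,0],[0,0,0.17,0,0,0,0],[0,0,0.17,0,0,0,0],[0.004,0,0.17,0,0,0,0],[0.008,0,0.17,0,0,0,0],[0.008,0,0.17,0,0,0,0],[0.008,0,0.17,0,0,0,0]]]'
python3 - <<'E'
from h import *
for i in range(3): print(r.state()["position"],r.state()["wrist_force"])
E
```

```text
clock: 3.95
position: [0.4391, 0.1019, 0.0416]
ee_rot: [0.989, 0.146, 0.0, 0.0]
wrist_force: [0.9, -0.2, -0.6]
opening: -0.003
gripper_force: 0.0
[0.43914102 0.10186897 0.04156235] [ 0.9418643  -0.24147225 -0.62288088]
[0.43914102 0.10186897 0.04156235] [ 0.9418643  -0.24147225 -0.62288088]
[0.43914102 0.10186897 0.04156235] [ 0.9418643  -0.24147225 -0.62288088]
```

```bash
python3 -m jog '[[[0.005,0,0,0,0,0,0],[0.01,0,0,0,0,0,0],[0.015,0,0,0,0,0,0],[0.02,0,0,0,0,0,0],[0.02,0,0,0,0,0,0],[0.02,0,0,0,0,0,0]]]'
python3 -m jog '[[[0.003,0,0,0,0,0,0],[0.006,0,0,0,0,0,0],[0.006,0,0,0,0,0,0],[0.006,0,0,0,0,0,0]]]'
python3 -m jog '[[[0.002,0,0,0,0,0,0],[0.004,0,0,0,0,0,0],[0.004,0,0,0,0,0,0]]]'
```

```text
clock: 4.55
position: [0.4579, 0.1076, 0.0412]
ee_rot: [0.989, 0.146, -0.0, 0.0]
wrist_force: [-1.3, -0.1, -0.0]
opening: -0.001
gripper_force: 0.6
clock: 4.95
position: [0.4636, 0.1094, 0.0412]
ee_rot: [0.989, 0.146, -0.0, -0.0]
wrist_force: [-1.2, 0.2, 0.1]
opening: -0.004
gripper_force: 0.7
clock: 5.25
position: [0.4675, 0.1105, 0.0412]
ee_rot: [0.989, 0.146, -0.0, 0.0]
wrist_force: [-2.4, -1.1, 0.1]
opening: 0.002
gripper_force: 1.1
```

```bash
J(){ :; }
python3 -m jog '[[[0.002,0,0,0,0,0,0],[0.004,0,0,0,0,0,0],[0.004,0,0,0,0,0,0]]]' | grep -E 'pos|wr'
python3 -m jog '[[[0.001,0,0,0,0,0,0],[0.002,0,0,0,0,0,0],[0.002,0,0,0,0,0,0]]]' | grep -E 'pos|wr'
python3 -m jog '[[[0.001,0,0,0,0,0,0],[0.002,0,0,0,0,0,0],[0.002,0,0,0,0,0,0]]]' | grep -E 'pos|wr'
```

```text
position: [0.471, 0.1115, 0.0411]
wrist_force: [-3.3, -2.7, 0.2]
position: [0.4732, 0.112, 0.0412]
wrist_force: [-3.3, -3.0, -0.6]
position: [0.4753, 0.1126, 0.0412]
wrist_force: [-3.1, -3.7, -0.8]
```

```bash
python3 -m jog '[[[0.0005,0.0005,0,0,0,0,0],[0.001,0.001,0,0,0,0,0],[0.001,0.001,0,0,0,0,0]]]' | grep -E 'pos|wr'
python3 -m jog '[[[0.0005,0,0,0,0,0,0],[0.001,0.0003,0,0,0,0,0],[0.001,0.0003,0,0,0,0,0]]]' | grep -E 'pos|wr'
```

```text
position: [0.4764, 0.1126, 0.0413]
wrist_force: [-3.5, 0.6, 0.6]
position: [0.4775, 0.1125, 0.0413]
wrist_force: [-3.4, 1.8, 0.1]
```

```bash
python3 -m jog '[[[0.0005,0,0,0,0,0,0],[0.001,0.0003,0,0,0,0,0],[0.001,0.0003,0,0,0,0,0]]]' | grep -E 'pos|wr'
```

```text
position: [0.4786, 0.1122, 0.0413]
wrist_force: [-3.2, 1.1, -0.2]
```

```bash
python3 -m jog '[[[0.0005,0,0,0,0,0,0],[0.001,0.0002,0,0,0,0,0],[0.001,0.0002,0,0,0,0,0]]]' | grep -E 'pos|wr'
python3 -m jog '[[[0.0005,0,0,0,0,0,0],[0.001,0.0002,0,0,0,0,0],[0.001,0.0002,0,0,0,0,0]]]' | grep -E 'pos|wr'
```

```text
position: [0.4797, 0.1122, 0.0413]
wrist_force: [-3.3, 2.4, -0.2]
position: [0.4807, 0.1123, 0.0413]
wrist_force: [-2.5, 2.4, -1.4]
```

```bash
cat >> h.py <<'E'
def mark():
    im=r.get_image("wrist"); h=cv2.cvtColor(im,cv2.COLOR_RGB2HSV)
    m=((h[...,0]<4)|(h[...,0]>176))&(h[...,1]>200)&(h[...,2]>90)
    n,l,s,c=cv2.connectedComponentsWithStats(m.astype(np.uint8))
    o=[]
    for i in range(1,n):
        if s[i,4]>60:
            p=ray("wrist",c[i],.061)[:2]-[.515,-.029]; o.append((c[i].round(),s[i,4],np.hypot(*p).round(4),(np.degrees(np.arctan2(p[1],p[0]))-17).round(1)))
    return im,o
E
python3 - <<'E'
from h import *
im,o=mark();print(o);cv2.imwrite("pics/w2.png",im[:,:,::-1])
E
```

```text
[(array([526., 115.]), np.int32(107), np.float64(0.1019), np.float64(40.0)), (array([553., 152.]), np.int32(2289), np.float64(0.0828), np.float64(39.3))]
```

View pics/w2.png

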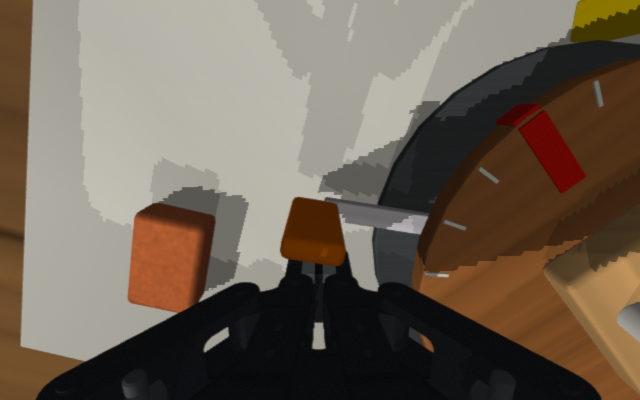

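The wrist view shows the tab against the fingers, centred, and the mark is at 39° and moving, so the detent is engaged. Next I'll push on in 1 mm steps.

```bash
python3 -m jog '[[[0.0005,0,0,0,0,0,0],[0.001,0.0002,0,0,0,0,0],[0.001,0.0002,0,0,0,0,0]]]' | grep -E 'pos|wr'
python3 -m jog '[[[0.0005,0,0,0,0,0,0],[0.001,0.0002,0,0,0,0,0],[0.001,0.0002,0,0,0,0,0]]]' | grep -E 'pos|wr'
python3 -c "
from h import *
print(mark()[1])"
```

```text
position: [0.4817, 0.1124, 0.0414]
wrist_force: [-3.5, 1.8, 0.1]
position: [0.4828, 0.1126, 0.0414]
wrist_force: [-2.4, 1.8, 0.0]
[(array([528., 117.]), np.int32(104), np.float64(0.1019), np.float64(39.1)), (array([554., 155.]), np.int32(2261), np.float64(0.0828), np.float64(38.4))]
```

```bash
python3 -m jog '[[[0.0005,0,0,0,0,0,0],[0.001,0.0003,0,0,0,0,0],[0.001,0.0003,0,0,0,0,0]]]' | grep -E 'pos|wr'
python3 -m jog '[[[0.0005,0,0,0,0,0,0],[0.001,0.0003,0,0,0,0,0],[0.001,0.0003,0,0,0,0,0]]]' | grep -E 'pos|wr'
python3 -c "
from h import *
print(mark()[1][-1])"
```

```text
position: [0.4838, 0.1126, 0.0414]
wrist_force: [-2.3, 0.9, -1.6]
position: [0.4849, 0.1125, 0.0414]
wrist_force: [-2.4, 0.6, -1.6]
(array([554., 158.]), np.int32(2246), np.float64(0.0829), np.float64(37.5))
```

```bash
python3 -m jog '[[[0.0005,0,0,0,0,0,0],[0.001,0.0003,0,0,0,0,0],[0.001,0.0003,0,0,0,0,0]]]' | grep -E 'pos|wr'
python3 -m jog '[[[0.0005,0,0,0,0,0,0],[0.001,0.0003,0,0,0,0,0],[0.001,0.0003,0,0,0,0,0]]]' | grep -E 'pos|wr'
python3 -c "
from h import *
print(mark()[1][-1])"
```

```text
position: [0.4859, 0.1126, 0.0414]
wrist_force: [-2.7, 1.8, -0.5]
position: [0.4869, 0.1126, 0.0413]
wrist_force: [-2.6, 2.5, -0.1]
(array([555., 160.]), np.int32(2225), np.float64(0.0829), np.float64(36.3))
```

```bash
python3 -m jog '[[[0.0005,0,0,0,0,0,0],[0.001,0.0003,0,0,0,0,0],[0.0015,0.0004,0,0,0,0,0],[0.002,0.0005,0,0,0,0,0],[0.002,0.0005,0,0,0,0,0]]]' | grep -E 'pos|wr'
python3 -c "
from h import *
print(mark()[1][-1])"
```

```text
position: [0.489, 0.1127, 0.0414]
wrist_force: [-2.2, 0.7, 0.1]
(array([575., 151.]), np.int32(2288), np.float64(0.0831), np.float64(29.9))
```

```bash
python3 -m jog '[[[0.0005,0,0,0,0,0,0],[0.001,0.0003,0,0,0,0,0],[0.001,0.0003,0,0,0,0,0]]]' | grep -E 'pos|wr'
python3 -c "
from h import *
print(mark()[1][-1])"
```

```text
position: [0.4897, 0.1128, 0.0413]
wrist_force: [-2.3, 1.2, 0.3]
(array([575., 153.]), np.int32(2281), np.float64(0.0832), np.float64(29.9))
```

The first click is done, with the mark at 29.9°. Let the lever spring back.

```bash
python3 -m jog '[[[-0.008,-0.002,0,0,0,0,0],[-0.02,-0.004,0,0,0,0,0],[-0.032,-0.0042,0,0,0,0,0],[-0.044,-0.0042,0,0,0,0,0],[-0.056,-0.0042,0,0,0,0,0],[-0.056,-0.0042,0,0,0,0,0],[-0.056,-0.0042,0,0,0,0,0],[-0.056,-0.0042,0,0,0,0,0]]]' | grep -E 'clock|pos|wr'
python3 -c "
from h import *
print(mark()[1][-1])"
```

```text
clock: 11.35
position: [0.436, 0.1004, 0.0417]
wrist_force: [0.4, -0.4, 0.1]
(array([624.,  20.]), np.int32(1397), np.float64(0.0746), np.float64(31.1))
```

```bash
python3 -m jog '[[[0.005,0,0,0,0,0,0],[0.01,0,0,0,0,0,0],[0.015,0,0,0,0,0,0],[0.02,0,0,0,0,0,0],[0.024,0,0,0,0,0,0],[0.028,0,0,0,0,0,0],[0.032,0.0002,0,0,0,0,0],[0.035,0.0005,0,0,0,0,0],[0.038,0.001,0,0,0,0,0],[0.04,0.0013,0,0,0,0,0],[0.042,0.0016,0,0,0,0,0],[0.044,0.002,0,0,0,0,0]]]' | grep -E 'clock|pos|wr'
python3 -c "
from h import *
print(mark()[1][-1])"
```

```text
clock: 12.6
position: [0.4767, 0.1117, 0.0409]
wrist_force: [-5.1, 3.0, 0.9]
(array([605., 113.]), np.int32(2577), np.float64(0.0835), np.float64(26.1))
```

```bash
python3 -m jog '[[[0.0015,0.0003,0,0,0,0,0],[0.003,0.0006,0,0,0,0,0],[0.0045,0.001,0,0,0,0,0],[0.006,0.0013,0,0,0,0,0],[0.0075,0.0016,0,0,0,0,0],[0.009,0.0019,0,0,0,0,0],[0.01,0.002,0,0,0,0,0],[0.011,0.0022,0,0,0,0,0],[0.012,0.0022,0,0,0,0,0],[0.012,0.0022,0,0,0,0,0],[0.012,0.0022,0,0,0,0,0]]]' | grep -E 'clock|pos|wr'
python3 -c "
from h import *
im,o=mark();print(o)"
```

```text
clock: 13.75
position: [0.4897, 0.1124, 0.0413]
wrist_force: [-3.8, -2.3, -0.4]
[(array([630.,  82.]), np.int32(69), np.float64(0.1021), np.float64(15.2)), (array([627., 132.]), np.int32(2069), np.float64(0.0835), np.float64(15.8))]
```

The second click is done, with the mark at 15°. One more, using the same stroke.

```bash
python3 -m jog '[[[-0.008,-0.002,0,0,0,0,0],[-0.02,-0.004,0,0,0,0,0],[-0.032,-0.0042,0,0,0,0,0],[-0.044,-0.0042,0,0,0,0,0],[-0.056,-0.0042,0,0,0,0,0],[-0.056,-0.0042,0,0,0,0,0],[-0.056,-0.0042,0,0,0,0,0],[-0.056,-0.0042,0,0,0,0,0]]]' | grep -E 'clock|pos|wr'
python3 -m jog '[[[0.005,0,0,0,0,0,0],[0.01,0,0,0,0,0,0],[0.015,0,0,0,0,0,0],[0.02,0,0,0,0,0,0],[0.024,0,0,0,0,0,0],[0.028,0,0,0,0,0,0],[0.032,0.0002,0,0,0,0,0],[0.035,0.0005,0,0,0,0,0],[0.038,0.001,0,0,0,0,0],[0.04,0.0013,0,0,0,0,0],[0.042,0.0016,0,0,0,0,0],[0.044,0.002,0,0,0,0,0]]]' | grep -E 'clock|pos|wr'
```

```text
clock: 14.6
position: [0.4362, 0.1006, 0.0418]
wrist_force: [0.4, -0.0, -0.1]
clock: 15.8
position: [0.4767, 0.1117, 0.0408]
wrist_force: [-4.7, 2.6, 0.5]
```

```bash
python3 -m jog '[[[0.0015,0.0003,0,0,0,0,0],[0.003,0.0006,0,0,0,0,0],[0.0045,0.001,0,0,0,0,0],[0.006,0.0013,0,0,0,0,0],[0.0075,0.0016,0,0,0,0,0],[0.009,0.0019,0,0,0,0,0],[0.01,0.002,0,0,0,0,0],[0.011,0.0022,0,0,0,0,0],[0.012,0.0022,0,0,0,0,0],[0.012,0.0022,0,0,0,0,0],[0.012,0.0022,0,0,0,0,0]]]' | grep -E 'clock|pos|wr'
```

```text
clock: 16.9
position: [0.4898, 0.1124, 0.0413]
wrist_force: [-3.6, -1.6, -0.3]
```

```bash
python3 -m jog '[[[-0.008,-0.002,0,0,0,0,0],[-0.02,-0.004,0,0,0,0,0],[-0.032,-0.0042,0,0,0,0,0],[-0.044,-0.0042,0,0,0,0,0],[-0.056,-0.0042,0,0,0,0,0],[-0.056,-0.0042,-0.05,0,0,0,0],[-0.056,-0.0042,-0.1,0,0,0,0],[-0.056,-0.0042,-0.15,0,0,0,0],[-0.056,-0.0042,-0.2,0,0,0,0],[-0.056,-0.0042,-0.25,0,0,0,0],[-0.056,-0.0042,-0.29,0,0,0,0],[-0.056,-0.0042,-0.29,0,0,0,0]]]' | grep -E 'clock|pos|wr'
python3 - <<'E'
from h import *
im,o=mark();print(o);print(r.state()["position"]);cv2.imwrite("pics/w3.png",im[:,:,::-1])
E
```

```text
clock: 18.1
position: [0.4382, 0.1006, 0.339]
wrist_force: [-0.1, -0.1, -0.5]
[(array([431.,  72.]), np.int32(179), np.float64(0.0789), np.float64(2.3))]
[0.43689928 0.10062388 0.33531366]
```

View pics/w3.png

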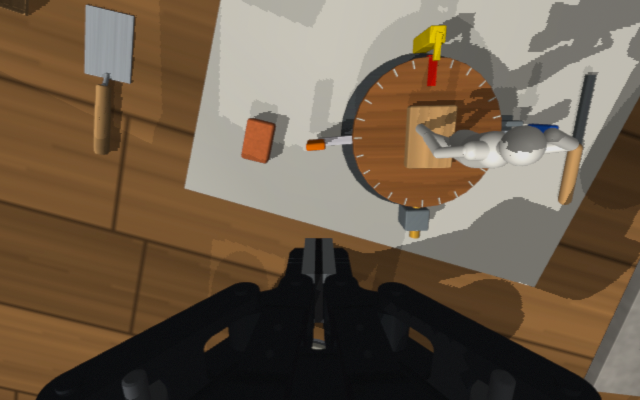

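The mark stands under the pointer and the lever is back at rest. Now I'll go over the figure, high up, to outside the bolt.

```bash
python3 -m jog '[[[0.003,0.03,0,0,0,0,0],[0.007,0.063,0,0,0,0,0],[0.01,0.095,0,0,0,0,0],[0.014,0.126,0,0,0,0,0],[0.017,0.158,0,0,0,0,0],[0.021,0.189,0,0,0,0,0],[0.024,0.221,0,0,0,0,0],[0.028,0.252,0,0,0,0,0],[0.031,0.284,0,0,0,0,0],[0.035,0.315,0,0,0,0,0],[0.038,0.346,0,0,0,0,0],[0.038,0.346,0,0,0,0,0]]]' | grep -E 'clock|pos|wr'
python3 -m jog '[[[0,0,0.03,0,0,0,0],[0,0,0.06,0,0,0,0],[0,0,0.06,0,0,0,0],[0,0,0.06,0,0,0,0],[0,0,0.06,0,0,0,0]]]' | grep -vE 'open|gri'
python3 - <<'E'
from h import *
print(r.state()["position"]);im=r.get_image("wrist");cv2.imwrite("pics/w4.png",im[:,:,::-1])
E
```

```text
clock: 19.35
position: [0.5716, -0.2225, 0.3286]
wrist_force: [-0.2, -0.3, 0.7]
clock: 19.85
position: [0.5723, -0.2197, 0.2733]
ee_rot: [0.989, 0.147, 0.001, 0.001]
wrist_force: [-0.3, 0.4, 0.2]
[ 0.57229347 -0.21971041  0.27331748]
```

View pics/w4.png

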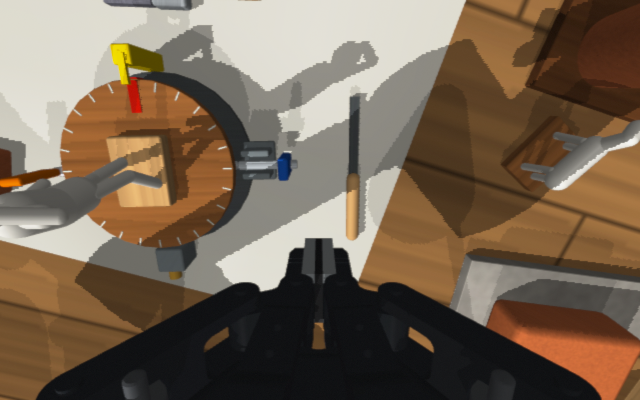

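The blue tab's top is at about (285,166), the rasp is near column 353, and the mark sits under the pointer.

```bash
python3 - <<'E'
from h import *
s=r.state()["position"]; A=R.from_quat(r.state()["ee_rot"]).as_matrix()
for uv,z in[((285,166),.075),((346,178),.02),((347,238),.02),((350,100),.01)]:
    p=ray("wrist",uv,z); print(p.round(4),(A.T@(p-s)).round(4))
E
```

```text
[ 0.5712 -0.1829  0.075 ] [ 0.0091 -0.0363  0.1985]
[ 0.5676 -0.2606  0.02  ] [-0.0171  0.0368  0.2537]
[ 0.4876 -0.2885  0.02  ] [-0.1018  0.0404  0.2535]
[ 0.6616 -0.2356  0.01  ] [0.0801 0.0402 0.2639]
```

```bash
python3 -m jog '[[[0.004,0,0.04,0,0,0,0],[0.004,0,0.08,0,0,0,0],[0.004,0,0.12,0,0,0,0],[0.004,0,0.16,0,0,0,0],[0.004,0,0.19,0,0,0,0],[0.004,0,0.21,0,0,0,0],[0.004,0,0.22,0,0,0,0],[0.004,0,0.22,0,0,0,0],[0.004,-0.004,0.22,0,0,0,0],[0.004,-0.008,0.22,0,0,0,0],[0.004,-0.008,0.22,0,0,0,0]]]' | grep -vE 'open|gri'
python3 -m jog '[[[0,-0.003,0,0,0,0,0],[0,-0.006,0,0,0,0,0],[0,-0.009,0,0,0,0,0],[0,-0.012,0,0,0,0,0],[0,-0.012,0,0,0,0,0]]]' | grep -vE 'open|gri'
```

```text
clock: 21.0
position: [0.5738, -0.2107, 0.0527]
ee_rot: [0.989, 0.147, 0.001, 0.001]
wrist_force: [-0.5, 0.3, -1.1]
clock: 21.5
position: [0.5696, -0.1992, 0.0513]
ee_rot: [0.989, 0.147, -0.0, 0.0]
wrist_force: [0.2, 0.1, -0.2]
```

```bash
python3 -m jog '[[[0,-0.002,0,0,0,0,0],[0,-0.004,0,0,0,0,0],[0,-0.006,0,0,0,0,0],[0,-0.008,0,0,0,0,0],[0,-0.01,0,0,0,0,0],[0,-0.01,0,0,0,0,0]]]' | grep -E 'pos|wr'
python3 -m jog '[[[0,-0.001,0,0,0,0,0],[0,-0.002,0,0,0,0,0],[0,-0.003,0,0,0,0,0],[0,-0.003,0,0,0,0,0]]]' | grep -E 'pos|wr'
```

```text
position: [0.5666, -0.1895, 0.0513]
wrist_force: [0.3, -2.2, 0.5]
position: [0.5658, -0.1868, 0.0513]
wrist_force: [-0.7, -3.0, 0.7]
```

```bash
python3 -m jog '[[[0,-0.0005,0,0,0,0,0],[0,-0.001,0,0,0,0,0],[0,-0.001,0,0,0,0,0]]]' | grep -E 'pos|wr'
```

```text
position: [0.5656, -0.186, 0.0513]
wrist_force: [-0.6, -2.1, -0.3]
```

```bash
python3 -m jog '[[[0,-0.0005,0,0,0,0,0],[0,-0.001,0,0,0,0,0],[0,-0.001,0,0,0,0,0]]]' | grep -E 'pos|wr'
python3 -m jog '[[[0,-0.0005,0,0,0,0,0],[0,-0.001,0,0,0,0,0],[0,-0.001,0,0,0,0,0]]]' | grep -E 'pos|wr'
```

```text
position: [0.5653, -0.1849, 0.0513]
wrist_force: [-0.4, -2.8, 0.0]
position: [0.565, -0.184, 0.0513]
wrist_force: [-1.4, -2.3, 0.2]
```

```bash
python3 -m jog '[[[0,-0.0005,0,0,0,0,0],[0,-0.001,0,0,0,0,0],[0,-0.001,0,0,0,0,0]]]' | grep -E 'pos|wr'
```

```text
position: [0.5647, -0.183, 0.0513]
wrist_force: [-1.4, -3.3, -0.8]
```

```bash
python3 -m jog '[[[0,-0.0005,0,0,0,0,0],[0,-0.001,0,0,0,0,0],[0,-0.001,0,0,0,0,0]]]' | grep -E 'pos|wr'
```

```text
position: [0.5645, -0.1825, 0.0513]
wrist_force: [-0.3, -4.3, -0.8]
```

```bash
python3 -m jog '[[[0,-0.0005,0,0,0,0,0],[0,-0.001,0,0,0,0,0],[0,-0.001,0,0,0,0,0]]]' | grep -E 'pos|wr'
```

```text
position: [0.5645, -0.1824, 0.0514]
wrist_force: [0.6, -8.3, -2.4]
```

The bolt has stopped moving and the force is rising. One more small push will confirm the stop before I back off.

```bash
python3 -m jog '[[[0,-0.0005,0,0,0,0,0],[0,-0.0008,0,0,0,0,0],[0,-0.0008,0,0,0,0,0]]]' | grep -E 'pos|wr'
python3 -m jog '[[[0,0.004,0,0,0,0,0],[0,0.012,0,0,0,0,0],[0,0.02,0,0,0,0,0],[0,0.02,-0.04,0,0,0,0],[0,0.02,-0.09,0,0,0,0],[0,0.02,-0.14,0,0,0,0],[0,0.02,-0.19,0,0,0,0],[0,0.02,-0.22,0,0,0,0],[0,0.02,-0.22,0,0,0,0],[0,0.02,-0.22,0,0,0,0],[0,0.02,-0.22,0,0,0,0]]]' | grep -E 'clock|pos|wr'
python3 - <<'E'
from h import *
im=r.get_image("wrist")[:,:,::-1];cv2.imwrite("pics/w5.png",im)
E
```

```text
position: [0.5645, -0.1824, 0.0515]
wrist_force: [0.8, -10.8, -3.9]
clock: 25.7
position: [0.569, -0.1991, 0.2691]
wrist_force: [-0.5, 0.3, 0.0]
```

View pics/w5.png

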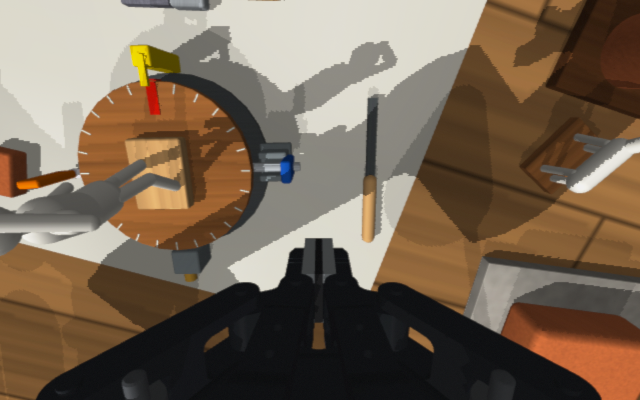

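The bolt tab at (288,168) is up against its guide. The final finger radius of 161 mm matches the home position, and the mark at (153,98) is under the pointer.

```bash
python3 -c "
from cell import r;print(r.close_job())"
```

```text
the job is handed in; nothing more can be done
None
```

The job is handed in: three lever clicks brought the red mark to the yellow pointer, and the lock bolt is fully home; the highest readings, taken at the end of each move, were about 6 N on the lever and 11–12 N on the bolt.

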